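# Put the spice jars away in the cradle drawer

### The job

Clear the spice jars off the sheet pan: pull the drawer of the countertop unit fully open, and lay every jar in the drawer, one to a cradle and settled fully down in its V blocks with the glass centred on them - the large jars in the wide cradles, the slim jars in the narrow ones, caps either way. When all of them are in, push the drawer fully shut, and leave the pepper mill, the bowl and the steel container where they are.

Things in the scene. Friction and masses are not known exactly. Their poses are not given: they have to be found in the camera images.
- drawer (a joint): The unit's one drawer, its opening in m: 0 fully shut, 0.170 fully out, sliding straight towards the front of the unit (roughly towards the robot). Slide friction about 2 N, light damping; it stays where it is left. It starts shut or up to 20 mm ajar. Its front panel is 12 mm thick and reaches 107 mm above the counter, its side walls 47 mm, its back wall 77 mm (72 mm behind the cradle points).
- drawer_handle (a point): Middle of the drawer's handle: a level round bar 12 mm thick, 160 mm long, 87 mm above the counter, 48 mm in front of the drawer's face (42 mm free behind it), with a 10 mm post at each end. Moves with the drawer; y along the bar, x squarely into the unit (closing direction). The unit's top is 28 mm above the bar's axis, the front panel's top 20 mm.
- cabinet: Fixed light metal countertop drawer unit, 400 mm wide, 260 mm deep, 115 mm high. Its origin is on the counter 80 mm in front of the middle of its front edge; x points into the unit, y to its left side seen from the robot. It stands to the robot's left or right.
- pan: Fixed dark steel sheet pan 300 (x) x 270 (y) mm, floor 3 mm thick, rim 12 mm high all round; origin under its centre on the counter. It lies on the other side from the unit.
- cradle1 (a point): Wide cradle for a large (48 mm) jar in the drawer: two black 90-degree V blocks, 8 mm thick, 24 mm either side of this point; between them is room for fingers. The point is where a seated jar's origin lies: 55 mm above the counter, 42 above the drawer floor, 90 behind the front face. x along the cradle into the unit, y across, z up. Leftmost.
- cradle2 (a point): Wide cradle for a large (48 mm) jar in the drawer: two black 90-degree V blocks, 8 mm thick, 24 mm either side of this point; between them is room for fingers. The point is where a seated jar's origin lies: 55 mm above the counter, 42 above the drawer floor, 90 behind the front face. x along the cradle into the unit, y across, z up. 76 mm to -y of cradle 1.
- cradle3 (a point): Narrow cradle for a slim (34 mm) jar in the drawer: two black 90-degree V blocks, 8 mm thick, 24 mm either side of this point; between them is room for fingers. The point is where a seated jar's origin lies: 55 mm above the counter, 42 above the drawer floor, 90 behind the front face. x along the cradle into the unit, y across, z up. 145 mm to -y of cradle 1.
- cradle4 (a point): Narrow cradle for a slim (34 mm) jar in the drawer: two black 90-degree V blocks, 8 mm thick, 24 mm either side of this point; between them is room for fingers. The point is where a seated jar's origin lies: 55 mm above the counter, 42 above the drawer floor, 90 behind the front face. x along the cradle into the unit, y across, z up. 207 mm to -y of cradle 1.
- cradle5 (a point): Narrow cradle for a slim (34 mm) jar in the drawer: two black 90-degree V blocks, 8 mm thick, 24 mm either side of this point; between them is room for fingers. The point is where a seated jar's origin lies: 55 mm above the counter, 42 above the drawer floor, 90 behind the front face. x along the cradle into the unit, y across, z up. 269 mm to -y of cradle 1.
- large1: Large spice jar: round amber glass body 48 mm across and 80 mm long with a paper band, and a square black cap 50 x 50 x 20 mm on one end (100 mm overall, about 0.28 kg). Starts lying on the pan; the cap keeps it from rolling. Origin on the axis at mid-glass; x along the axis towards the cap (glass -40 to +40 mm, cap +40 to +60). None if absent.
- large2: Large spice jar: round amber glass body 48 mm across and 80 mm long with a paper band, and a square black cap 50 x 50 x 20 mm on one end (100 mm overall, about 0.28 kg). Starts lying on the pan; the cap keeps it from rolling. Origin on the axis at mid-glass; x along the axis towards the cap (glass -40 to +40 mm, cap +40 to +60). None if absent.
- slim1: Slim spice jar: round amber glass body 34 mm across and 80 mm long with a paper band, and a square black cap 37 x 37 x 20 mm on one end (100 mm overall, about 0.16 kg). Starts lying on the pan. Origin on the axis at mid-glass; x along the axis towards the cap (glass -40 to +40 mm, cap +40 to +60). None if absent.
- slim2: Slim spice jar: round amber glass body 34 mm across and 80 mm long with a paper band, and a square black cap 37 x 37 x 20 mm on one end (100 mm overall, about 0.16 kg). Starts lying on the pan. Origin on the axis at mid-glass; x along the axis towards the cap (glass -40 to +40 mm, cap +40 to +60). None if absent.
- slim3: Slim spice jar: round amber glass body 34 mm across and 80 mm long with a paper band, and a square black cap 37 x 37 x 20 mm on one end (100 mm overall, about 0.16 kg). Starts lying on the pan. Origin on the axis at mid-glass; x along the axis towards the cap (glass -40 to +40 mm, cap +40 to +60). None if absent.
- mill: Bystander: wooden pepper mill standing upright on the counter, 177 mm tall, 60 mm across its foot; origin under its centre.
- bowl: Bystander: steel bowl 120 mm across, 55 mm high, on the counter; origin under its centre.
- bain: Bystander: round steel container 100 mm across, 110 mm high, standing on top of the drawer unit towards its back; origin under its centre.

How it is judged:
On the way, in this order (a step that is already met when the one before it is completed fails the run):
1. the drawer is pulled open (at least 150 mm) (value of joint drawer above 0.15 m), for 0.2 s.
2. with the drawer still open (over 120 mm), every jar present lies at rest and released in a cradle of its own size (value of joint drawer above 0.12 m and ((x of large1 in the frame of cradle1 between -0.011 and 0.011 m and y of large1 in the frame of cradle1 between -0.006 and 0.006 m and z of large1 in the frame of cradle1 between -0.005 and 0.005 m and angle between the x axis of large1 and the x axis of cradle1, either way round below 0.12 rad) or (x of large1 in the frame of cradle2 between -0.011 and 0.011 m and y of large1 in the frame of cradle2 between -0.006 and 0.006 m and z of large1 in the frame of cradle2 between -0.005 and 0.005 m and angle between the x axis of large1 and the x axis of cradle2, either way round below 0.12 rad)) and linear speed of each of large1, large2, slim1, slim2, slim3 below 0.03 m/s and contact force between the fingers and large1 below 0.2 N and ((x of large2 in the frame of cradle1 between -0.011 and 0.011 m and y of large2 in the frame of cradle1 between -0.006 and 0.006 m and z of large2 in the frame of cradle1 between -0.005 and 0.005 m and angle between the x axis of large2 and the x axis of cradle1, either way round below 0.12 rad) or (x of large2 in the frame of cradle2 between -0.011 and 0.011 m and y of large2 in the frame of cradle2 between -0.006 and 0.006 m and z of large2 in the frame of cradle2 between -0.005 and 0.005 m and angle between the x axis of large2 and the x axis of cradle2, either way round below 0.12 rad)) and contact force between the fingers and large2 below 0.2 N and ((x of slim1 in the frame of cradle3 between -0.011 and 0.011 m and y of slim1 in the frame of cradle3 between -0.006 and 0.006 m and z of slim1 in the frame of cradle3 between -0.005 and 0.005 m and angle between the x axis of slim1 and the x axis of cradle3, either way round below 0.12 rad) or (x of slim1 in the frame of cradle4 between -0.011 and 0.011 m and y of slim1 in the frame of cradle4 between -0.006 and 0.006 m and z of slim1 in the frame of cradle4 between -0.005 and 0.005 m and angle between the x axis of slim1 and the x axis of cradle4, either way round below 0.12 rad) or (x of slim1 in the frame of cradle5 between -0.011 and 0.011 m and y of slim1 in the frame of cradle5 between -0.006 and 0.006 m and z of slim1 in the frame of cradle5 between -0.005 and 0.005 m and angle between the x axis of slim1 and the x axis of cradle5, either way round below 0.12 rad)) and contact force between the fingers and slim1 below 0.2 N and ((x of slim2 in the frame of cradle3 between -0.011 and 0.011 m and y of slim2 in the frame of cradle3 between -0.006 and 0.006 m and z of slim2 in the frame of cradle3 between -0.005 and 0.005 m and angle between the x axis of slim2 and the x axis of cradle3, either way round below 0.12 rad) or (x of slim2 in the frame of cradle4 between -0.011 and 0.011 m and y of slim2 in the frame of cradle4 between -0.006 and 0.006 m and z of slim2 in the frame of cradle4 between -0.005 and 0.005 m and angle between the x axis of slim2 and the x axis of cradle4, either way round below 0.12 rad) or (x of slim2 in the frame of cradle5 between -0.011 and 0.011 m and y of slim2 in the frame of cradle5 between -0.006 and 0.006 m and z of slim2 in the frame of cradle5 between -0.005 and 0.005 m and angle between the x axis of slim2 and the x axis of cradle5, either way round below 0.12 rad)) and contact force between the fingers and slim2 below 0.2 N and ((x of slim3 in the frame of cradle3 between -0.011 and 0.011 m and y of slim3 in the frame of cradle3 between -0.006 and 0.006 m and z of slim3 in the frame of cradle3 between -0.005 and 0.005 m and angle between the x axis of slim3 and the x axis of cradle3, either way round below 0.12 rad) or (x of slim3 in the frame of cradle4 between -0.011 and 0.011 m and y of slim3 in the frame of cradle4 between -0.006 and 0.006 m and z of slim3 in the frame of cradle4 between -0.005 and 0.005 m and angle between the x axis of slim3 and the x axis of cradle4, either way round below 0.12 rad) or (x of slim3 in the frame of cradle5 between -0.011 and 0.011 m and y of slim3 in the frame of cradle5 between -0.006 and 0.006 m and z of slim3 in the frame of cradle5 between -0.005 and 0.005 m and angle between the x axis of slim3 and the x axis of cradle5, either way round below 0.12 rad)) and contact force between the fingers and slim3 below 0.2 N), for 0.3 s.
At the end, for the whole second after the job is handed in: The drawer is shut to within 8 mm; every jar present lies released and at rest in a cradle of its own size: the middle of its glass within 11 mm of the cradle's point along the cradle, 6 mm across and 5 mm in height, its axis within 0.12 rad of the cradle's (value of joint drawer between -0.01 and 0.008 m and ((x of large1 in the frame of cradle1 between -0.011 and 0.011 m and y of large1 in the frame of cradle1 between -0.006 and 0.006 m and z of large1 in the frame of cradle1 between -0.005 and 0.005 m and angle between the x axis of large1 and the x axis of cradle1, either way round below 0.12 rad) or (x of large1 in the frame of cradle2 between -0.011 and 0.011 m and y of large1 in the frame of cradle2 between -0.006 and 0.006 m and z of large1 in the frame of cradle2 between -0.005 and 0.005 m and angle between the x axis of large1 and the x axis of cradle2, either way round below 0.12 rad)) and linear speed of each of large1, large2, slim1, slim2, slim3 below 0.03 m/s and contact force between the fingers and large1 below 0.2 N and ((x of large2 in the frame of cradle1 between -0.011 and 0.011 m and y of large2 in the frame of cradle1 between -0.006 and 0.006 m and z of large2 in the frame of cradle1 between -0.005 and 0.005 m and angle between the x axis of large2 and the x axis of cradle1, either way round below 0.12 rad) or (x of large2 in the frame of cradle2 between -0.011 and 0.011 m and y of large2 in the frame of cradle2 between -0.006 and 0.006 m and z of large2 in the frame of cradle2 between -0.005 and 0.005 m and angle between the x axis of large2 and the x axis of cradle2, either way round below 0.12 rad)) and contact force between the fingers and large2 below 0.2 N and ((x of slim1 in the frame of cradle3 between -0.011 and 0.011 m and y of slim1 in the frame of cradle3 between -0.006 and 0.006 m and z of slim1 in the frame of cradle3 between -0.005 and 0.005 m and angle between the x axis of slim1 and the x axis of cradle3, either way round below 0.12 rad) or (x of slim1 in the frame of cradle4 between -0.011 and 0.011 m and y of slim1 in the frame of cradle4 between -0.006 and 0.006 m and z of slim1 in the frame of cradle4 between -0.005 and 0.005 m and angle between the x axis of slim1 and the x axis of cradle4, either way round below 0.12 rad) or (x of slim1 in the frame of cradle5 between -0.011 and 0.011 m and y of slim1 in the frame of cradle5 between -0.006 and 0.006 m and z of slim1 in the frame of cradle5 between -0.005 and 0.005 m and angle between the x axis of slim1 and the x axis of cradle5, either way round below 0.12 rad)) and contact force between the fingers and slim1 below 0.2 N and ((x of slim2 in the frame of cradle3 between -0.011 and 0.011 m and y of slim2 in the frame of cradle3 between -0.006 and 0.006 m and z of slim2 in the frame of cradle3 between -0.005 and 0.005 m and angle between the x axis of slim2 and the x axis of cradle3, either way round below 0.12 rad) or (x of slim2 in the frame of cradle4 between -0.011 and 0.011 m and y of slim2 in the frame of cradle4 between -0.006 and 0.006 m and z of slim2 in the frame of cradle4 between -0.005 and 0.005 m and angle between the x axis of slim2 and the x axis of cradle4, either way round below 0.12 rad) or (x of slim2 in the frame of cradle5 between -0.011 and 0.011 m and y of slim2 in the frame of cradle5 between -0.006 and 0.006 m and z of slim2 in the frame of cradle5 between -0.005 and 0.005 m and angle between the x axis of slim2 and the x axis of cradle5, either way round below 0.12 rad)) and contact force between the fingers and slim2 below 0.2 N and ((x of slim3 in the frame of cradle3 between -0.011 and 0.011 m and y of slim3 in the frame of cradle3 between -0.006 and 0.006 m and z of slim3 in the frame of cradle3 between -0.005 and 0.005 m and angle between the x axis of slim3 and the x axis of cradle3, either way round below 0.12 rad) or (x of slim3 in the frame of cradle4 between -0.011 and 0.011 m and y of slim3 in the frame of cradle4 between -0.006 and 0.006 m and z of slim3 in the frame of cradle4 between -0.005 and 0.005 m and angle between the x axis of slim3 and the x axis of cradle4, either way round below 0.12 rad) or (x of slim3 in the frame of cradle5 between -0.011 and 0.011 m and y of slim3 in the frame of cradle5 between -0.006 and 0.006 m and z of slim3 in the frame of cradle5 between -0.005 and 0.005 m and angle between the x axis of slim3 and the x axis of cradle5, either way round below 0.12 rad)) and contact force between the fingers and slim3 below 0.2 N); the robot touches nothing.
It fails at once if the pepper mill is moved more than 40 mm (distance of mill from where it was at the start of the episode above 0.04 m).
It fails at once if the bowl is moved more than 40 mm (distance of bowl from where it was at the start of the episode above 0.04 m).
It fails at once if the steel container is moved more than 40 mm (distance of bain from where it was at the start of the episode above 0.04 m).
Of large1, large2, slim1, slim2, slim3 only 3 to 5 are there at a start; the rules pass over those that are not, and their reading is None.
At some moment in a run one of large1, large2, slim1, slim2, slim3 may be knocked a few centimetres aside while the robot is not near it.
Once in a run the grip may slacken for a moment while it holds something.
It also fails if it takes over 210 s, if anything falls off the work surface, if the arm or the gripper's body presses on something with over 40 N, if the wrist force passes 120 N, or if a joint passes its speed limit or range.

### The arm

A 6-joint arm with a two-finger parallel gripper is mounted at the origin on the work surface. World frame = base frame: x ahead of the robot, y to its left, z up, the work surface at z = 0. Lengths are in m, angles in rad, forces in N, time in s.
With the tool pointing down it reaches from about 0.35 to 1 m from the base axis. Payload 7.1 kg.
Tool frame: the origin (TCP) lies at the very end of the fingers, on their centre line; the grasp point (between the pads) lies 19 mm behind it; z points along the fingers, x is the direction in which the jaws open and shut, and the axes are right-handed (so a half turn about z gives the same grasp; the last joint's range is limited). The gripper opens to 85 mm and grips with 20 to 120 N. Pads are 22 mm wide; open, the fingers measure 114 mm over their backs; the gripper's body (76 mm by 85 mm) begins 54 mm behind the grasp point. The pads swing forward as they close: fully open they stand 13 mm farther back than shut.
Start: joints at [-1.171, 0.423, 1.63, -0, 1.089, -0.019], TCP at [0.254, -0.571, 0.231] pointing down, gripper open.
Joint ranges: [-3, 3], [-0.9, 2.11], [0.09, 2.58], [-1.31, 4.45], [0.11, 2.69], [-2.54, 2.54]. Speed limits (rad/s): [2.39, 2.39, 3.01, 3.14, 3.14, 3.14].

### API

Orientations are given as a unit quaternion [w, x, y, z].
In Python, from station import robot gives the robot as it stands. Calls block until the motion is done:
- robot.move_to(position, orientation): joint-space move of the TCP to a pose.
- robot.line_to(position, feed=0.15, rotation=None): straight line of the TCP; rotation=None keeps the orientation; feed is the mean speed in m/s.
- robot.goto_joints(angles): joint-space move.
- robot.release() and robot.close_gripper(): open the fingers fully, or close them until they stop; the grip force is fixed at half the most.
- robot.hold(seconds).
- robot.ik(position, orientation): joint angles nearest the present ones, or None.
- robot.grab_frame(name): name is "scene" or "top" or "wrist"; returns (picture, depth): 384x512x3 uint8, red, green, blue; 384x512 float32, m along the optical axis (not along the pixel's ray), 0 where there is no reading.
- robot.camera_info(name): a dict with "intrinsics" (3x3 intrinsics, pixels), "rvec" (rotation vector, rad) and "tvec" (3), from world to camera coordinates, as OpenCV has them; the wrist camera has in their place "mount" (4x4, takes a point from camera to tool coordinates, whose origin is the TCP and whose axes are the tool frame's). Camera axes: x right, y down, z forward; pixel columns grow to the right and rows downward; lengths in m; the calibration is good to about 2 mm. A picture is of the moment at which its call begins: read the wrist's pose just before it. camera_info takes no time and is no camera call.
A pose or a line that the arm cannot do raises robot.IKError and nothing moves.
- robot.close_job(): hands the job in, once; it reports no verdict.
Readings, each from a call of its own:
- robot.read_t(): time.
- robot.read_joints(): joint angles.
- robot.read_joint_vel(): joint speeds.
- robot.read_joint_efforts(): joint torques, N m.
- robot.read_tcp_pos(): TCP position.
- robot.read_tool_rot(): TCP orientation.
- robot.read_ft_force(): force on the tool from outside, world axes, zero at the start.
- robot.read_ft_torque(): the same for the moment, N m.
- robot.read_gripper_width(): finger opening in m.
Only numpy, scipy, OpenCV 4.12 (cv2) and the standard library are available. Lean on these libraries where they do the work, as an engineer would, in place of code of your own. Each camera call takes 0.05 s, during which the arm holds its last target.

## Working session

There is one attempt and no reset: what is moved stays moved. The work goes in short steps, each a Python script; the robot and the scene stay as the last script left them, time stands still between calls to the robot, and variables do not carry over. Pictures are saved under pics/ and viewed, and the job is handed in when it is done.

```bash
ls; mkdir -p pics; python3 - <<'E'
from station import robot
import cv2
for n in ["scene","top","wrist"]:
    im,d=robot.grab_frame(n); cv2.imwrite(f"pics/a_{n}.png",im[:,:,::-1])
    print(n,robot.camera_info(n))
print(robot.read_t(),robot.read_tool_rot(),robot.read_tcp_pos())
E
```

```text
pics
scene {'intrinsics': array([[356.71416589,   0.        , 255.04875699],
       [  0.        , 356.71416589, 191.87770233],
       [  0.        ,   0.        ,   1.        ]]), 'rvec': array([ 2.32924746,  0.68374794, -0.24700828]), 'tvec': array([-0.4871181 , -0.19742554,  1.67949998])}
top {'intrinsics': array([[351.25832856,   0.        , 251.85777913],
       [  0.        , 351.25832856, 194.85439003],
       [  0.        ,   0.        ,   1.        ]]), 'rvec': array([ 2.20692635, -2.17400422,  0.12292116]), 'tvec': array([-0.02696551,  0.60455257,  1.22458622])}
wrist {'intrinsics': array([[286.83593482,   0.        , 254.24942027],
       [  0.        , 286.83593482, 189.43125814],
       [  0.        ,   0.        ,   1.        ]]), 'mount': array([[ 9.99999851e-01,  2.30856992e-04,  4.93920942e-04,
         3.95711472e-04],
       [-3.59382535e-04,  9.60366788e-01,  2.78739130e-01,
        -7.06819535e-02],
       [-4.09996392e-04, -2.78739266e-01,  9.60366729e-01,
        -1.42339920e-01],
       [ 0.00000000e+00,  0.00000000e+00,  0.00000000e+00,
         1.00000000e+00]])}
0.15 [-3.55766819e-04  8.38634586e-01 -5.44694105e-01 -4.86861570e-04] [ 0.25401821 -0.57059098  0.23071805]
```

View pics/a_top.png

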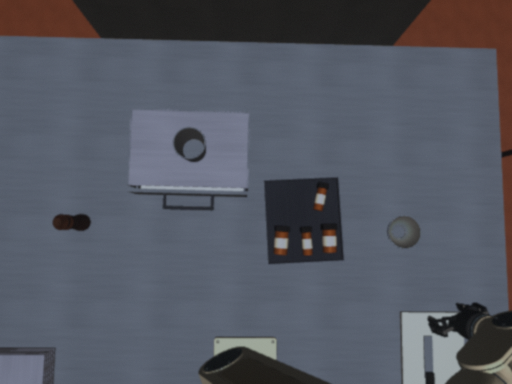

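View pics/a_scene.png

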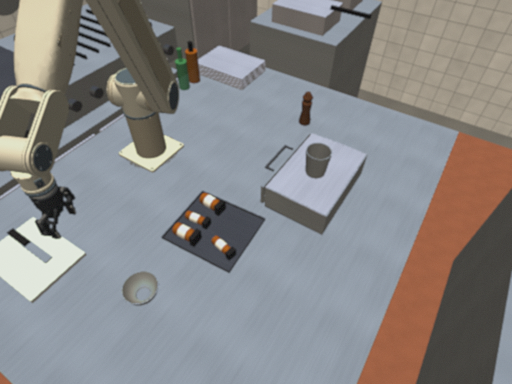

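View pics/a_wrist.png

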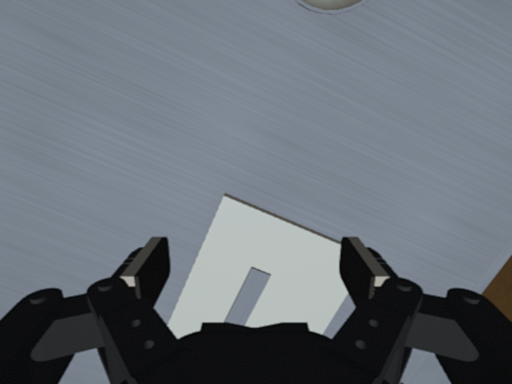

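Top view: the unit is left of the robot (front edge near row 188, handle at (188,205)). The pan is at (304,220) with two large jars at (281,240) and (329,239), and two slim jars at (307,240) and (320,197). The mill is at (70,222) and the bowl at (404,231).

```bash
cat > h.py <<'E'
import numpy as np, cv2
from station import robot
from scipy.spatial.transform import Rotation as R
def qR(q): return R.from_quat([q[1],q[2],q[3],q[0]]).as_matrix()
def Rq(M):
    q=R.from_matrix(M).as_quat(); return [q[3],q[0],q[1],q[2]]
def down(yaw):  # tool x axis at angle yaw in world, z down
    c,s=np.cos(yaw),np.sin(yaw)
    return Rq(np.array([[c,s,0],[s,-c,0],[0,0,-1.]]))
def cloud(name):
    """returns img, world points HxWx3 (nan where none)"""
    ci=robot.camera_info(name); K=ci["intrinsics"]
    if name=="wrist":
        p=np.array(robot.read_tcp_pos()); Rt=qR(robot.read_tool_rot())
    im,d=robot.grab_frame(name)
    v,u=np.mgrid[:384,:512]
    P=np.stack([(u-K[0,2])/K[0,0]*d,(v-K[1,2])/K[1,1]*d,d],-1)
    P[d<=0]=np.nan
    if name=="wrist":
        M=ci["mount"]; W=(P@M[:3,:3].T+M[:3,3])@Rt.T+p
    else:
        Rc=cv2.Rodrigues(ci["rvec"])[0]; W=(P-ci["tvec"])@Rc
    return im,W
def save(im,n,s=1):
    im=im[:,:,::-1]
    if s!=1: im=cv2.resize(im,None,fx=s,fy=s,interpolation=cv2.INTER_CUBIC)
    cv2.imwrite(f"pics/{n}.png",im)
E
python3 - <<'E'
from h import *
im,W=cloud("top"); np.set_printoptions(precision=4,suppress=True)
for n,(u,v) in dict(counter=(350,120),caba=(135,130),cabb=(240,130),fl=(133,186),fr=(245,187),tl=(134,113),tr=(247,116),hl=(166,207),hm=(188,208),hr=(212,208),L1=(281,242),L2=(329,239),S1=(307,240),S2=(320,198),mill=(70,222),bowl=(404,231),pan=(290,200),bain=(190,145)).items(): print(n,W[v,u])
Z=W[...,2]
m=(np.abs(Z-0.115)<0.012)&(W[...,1]>0)
m=cv2.morphologyEx(m.astype(np.uint8),cv2.MORPH_OPEN,np.ones((3,3)))>0
pts=W[m][:,:2].astype(np.float32); r=cv2.minAreaRect(pts*1000); print(r, cv2.boxPoints(r),np.median(Z[m]))
print([np.round(W[v,188],4).tolist() for v in range(184,214)])
m=(np.abs(Z-0.087)<0.02)&(W[...,1]>0)&(W[...,0]<0.6)
save(np.repeat((m*255)[...,None],3,2).astype(np.uint8),"hm")
E
```

```text
counter [ 0.8944 -0.382  -0.0031]
caba [0.8076 0.3766 0.1148]
cabb [0.8151 0.0273 0.1147]
fl [0.6263 0.3933 0.0567]
fr [0.6232 0.0075 0.1132]
tl [0.8657 0.3825 0.1141]
tr [0.8644 0.0045 0.1128]
hl [0.554  0.2708 0.0887]
hm [0.5516 0.1967 0.0933]
hr [nan nan nan]
L1 [ 0.4407 -0.1206  0.0484]
L2 [ 0.4532 -0.2872  0.0515]
S1 [ 0.4483 -0.2131  0.0373]
S2 [ 0.5967 -0.2594  0.0369]
mill [0.4995 0.566  0.1283]
bowl [ 0.4839 -0.5735  0.0039]
pan [ 0.5902 -0.1571  0.0049]
bain [0.7596 0.1922 0.1193]
((725.4028930664062, 291.73187255859375), (350.13739013671875, 631.4259033203125), 11.743927001953125) [[489.7393 565.2029]
 [618.2585 -53.0054]
 [961.0665  18.2609]
 [832.5473 636.4691]] 0.11418661758740711
[[0.6302, 0.1962, 0.1113], [0.6265, 0.1956, 0.115], [0.6236, 0.1961, 0.1109], [0.6305, 0.2111, 0.0138], [0.6267, 0.2107, 0.016], [0.614, 0.1965, 0.1067], [0.6107, 0.1963, 0.1069], [0.6077, 0.1967, 0.1038], [0.6042, 0.1965, 0.1046], [0.6022, 0.1987, 0.09], [0.6025, 0.2053, 0.047], [0.6026, 0.2119, 0.0036], [0.5992, 0.2122, 0.0008], [0.5958, 0.2126, -0.0023], [0.5921, 0.2125, -0.0021], [0.5884, 0.2122, -0.0009], [0.5845, 0.2115, 0.0027], [0.5812, 0.212, -0.0009], [0.5774, 0.2114, 0.002], [0.5736, 0.211, 0.0041], [0.5704, 0.212, -0.003], [0.5666, 0.2113, 0.0008], [0.5584, 0.1971, 0.0919], [0.555, 0.197, 0.0919], [0.5516, 0.1967, 0.0933], [0.5485, 0.1977, 0.0864], [0.5487, 0.2112, -0.0023], [0.5448, 0.2099, 0.0057], [0.5415, 0.211, -0.0019], [0.5378, 0.2107, -0.0007]]
```

```bash
python3 - <<'E'
from h import *
for y in (0,np.pi): print(y,robot.ik([0.531,0.195,0.25],down(y)))
q0=robot.ik([0.50,0.195,0.28],down(0)) 
robot.move_to([0.47,0.195,0.30],down(0))
print(robot.read_t(),robot.read_joints())
im,W=cloud("wrist"); save(im,"b1",1.5)
np.save("b1.npy",W)
E
```

```text
0 [ 3.30904280e-01  3.14815535e-01  1.74658988e+00 -4.44089210e-16
  1.08018724e+00  3.30904280e-01]
3.141592653589793 None
3.0083 [ 3.68763418e-01  1.71701423e-01  1.81378871e+00 -1.26635282e-04
  1.15623157e+00  3.69834585e-01]
```

View pics/b1.png

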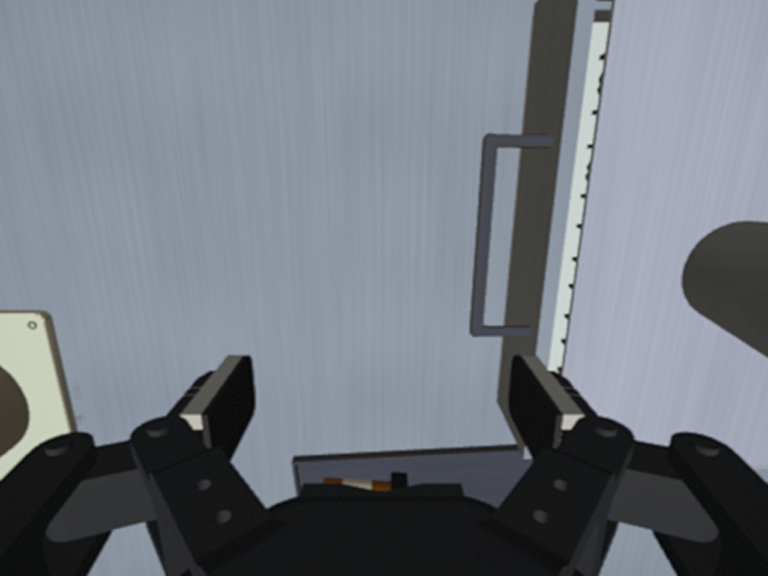

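```bash
python3 - <<'E'
import numpy as np
W=np.load("b1.npy"); Z=W[...,2]; np.set_printoptions(precision=4,suppress=True)
v,u=np.mgrid[:384,:512]
# bar: rows ~95..218 , col 312..330
xs=[]
for r in range(100,215,6):
    row=W[r,305:340]; m=(row[:,2]>0.07)&(row[:,2]<0.105)
    g=row[m]
    if len(g)>2: xs.append([g[:,0].mean(),g[:,1].mean(),g[:,2].max(),len(g)])
xs=np.array(xs); print(xs)
p=np.polyfit(xs[:,1],xs[:,0],1); print("bar slope",p)
# panel top
e=[]
for r in range(20,240,8):
    row=W[r,330:420]; m=(abs(row[:,2]-0.107)<0.004)
    m2=(abs(row[:,2]-0.115)<0.004)
    if m.sum(): e.append([row[m][:,0].min(),row[m][:,0].max(),row[m][:,1].mean(), row[m2][:,0].min() if m2.any() else np.nan])
print(np.array(e))
e=np.array(e);print(np.polyfit(e[:,2],e[:,0],1))
E
```

```text
[[ 0.5543  0.2716  0.0936 11.    ]
 [ 0.5542  0.2648  0.0925 10.    ]
 [ 0.5545  0.258   0.0928 10.    ]
 [ 0.5535  0.2511  0.0926  9.    ]
 [ 0.5544  0.2442  0.093  10.    ]
 [ 0.5536  0.2372  0.0936 10.    ]
 [ 0.554   0.23    0.0932 10.    ]
 [ 0.5533  0.2228  0.0931 10.    ]
 [ 0.5539  0.2155  0.0926 10.    ]
 [ 0.5543  0.2081  0.094  10.    ]
 [ 0.5536  0.2007  0.0931 10.    ]
 [ 0.5541  0.1931  0.0933 10.    ]
 [ 0.5533  0.1855  0.0935 10.    ]
 [ 0.5537  0.1778  0.0937 10.    ]
 [ 0.553   0.1699  0.0934 10.    ]
 [ 0.5536  0.162   0.0935 10.    ]
 [ 0.5532  0.1542  0.0941  9.    ]
 [ 0.5532  0.146   0.0944 10.    ]
 [ 0.5531  0.1377  0.0927  9.    ]
 [ 0.553   0.1293  0.0934 10.    ]]
bar slope [0.0085 0.552 ]
[[0.6041 0.6255 0.3506 0.6256]
 [0.6033 0.6261 0.3432 0.6258]
 [0.6038 0.6261 0.3356 0.6256]
 [0.6041 0.6254 0.328  0.6254]
 [0.603  0.6258 0.3202 0.6255]
 [0.6038 0.6257 0.3124 0.6258]
 [0.6031 0.6257 0.3043 0.6251]
 [0.6033 0.6159 0.2963 0.6246]
 [0.6034 0.6153 0.288  0.6248]
 [0.6035 0.6259 0.2797 0.6248]
 [0.6029 0.6254 0.2712 0.6243]
 [0.603  0.625  0.2626 0.6248]
 [0.6037 0.6153 0.2539 0.6246]
 [0.6038 0.6147 0.245  0.6244]
 [0.6032 0.6247 0.236  0.6239]
 [0.6029 0.614  0.227  0.6241]
 [0.6031 0.6137 0.2176 0.6242]
 [0.6028 0.6143 0.2082 0.6241]
 [0.6026 0.6244 0.1986 0.6242]
 [0.6024 0.6243 0.1891 0.6242]
 [0.6021 0.624  0.179  0.6241]
 [0.6025 0.6133 0.1689 0.6236]
 [0.6023 0.6243 0.1588 0.6237]
 [0.6024 0.6238 0.1485 0.6237]
 [0.6017 0.6135 0.1379 0.6237]
 [0.6021 0.6137 0.127  0.6234]
 [0.6019 0.6133 0.1161 0.6235]
 [0.6015 0.6128 0.1052 0.6232]]
[0.0086 0.6009]
```

```bash
python3 - <<'E'
from h import *
yaw=-0.0085
robot.move_to([0.531,0.197,0.18],down(yaw))
robot.line_to([0.531,0.197,0.055],feed=0.1)
print(robot.read_t(),robot.read_tcp_pos(),robot.read_ft_force())
# contact at tcp=bar-36.5=0.517 ; end bar=0.3935-> tcp .357
robot.line_to([0.361,0.1985,0.055],feed=0.08)
print(robot.read_t(),robot.read_tcp_pos(),robot.read_ft_force())
x=0.361
for i in range(5):
    x-=0.0015
    robot.line_to([x,0.1985,0.055],feed=0.02)
    f=robot.read_ft_force(); print(x,f)
    if abs(f[0])>12: break
robot.line_to([x+0.012,0.1985,0.055],feed=0.05)
robot.line_to([x+0.012,0.1985,0.24],feed=0.2)
print(robot.read_t())
im,W=cloud("top"); save(im,"c_top",1.5); np.save("c_top.npy",W)
im,W=cloud("wrist"); save(im,"c_w",1.5); np.save("c_w.npy",W)
E
```

```text
5.0583 [0.53148622 0.19718709 0.05561322] [-0.47843556 -0.05805449  1.2685667 ]
7.3333 [0.36090598 0.19836913 0.05488471] [0.48307037 0.059267   0.4452884 ]
0.3595 [ 1.613985    0.91358508 -0.22177397]
0.358 [ 0.86126432  0.44521896 -0.37839775]
0.3565 [ 4.18831061 -1.59750428 -2.0390511 ]
0.355 [10.30579376 -2.60991839 -4.64623439]
0.3535 [15.78248609 -5.76320441 -8.52539921]
10.05
```

View pics/c_top.png

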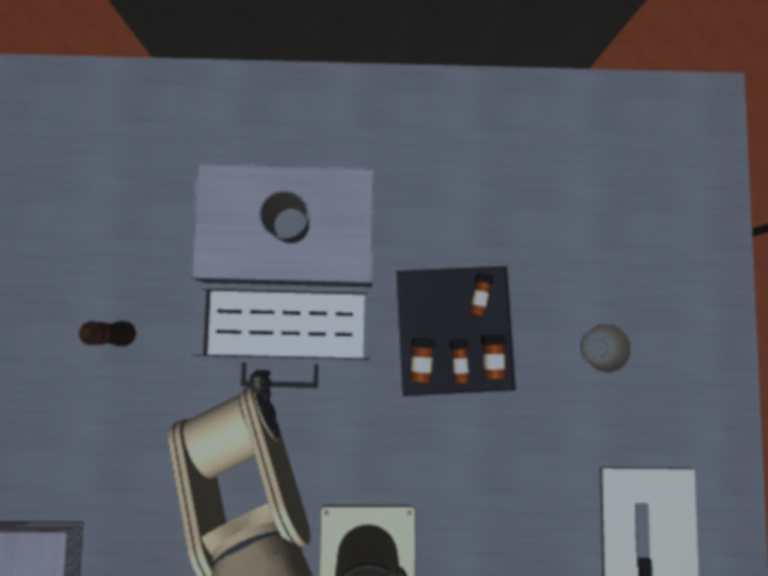

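View pics/c_w.png

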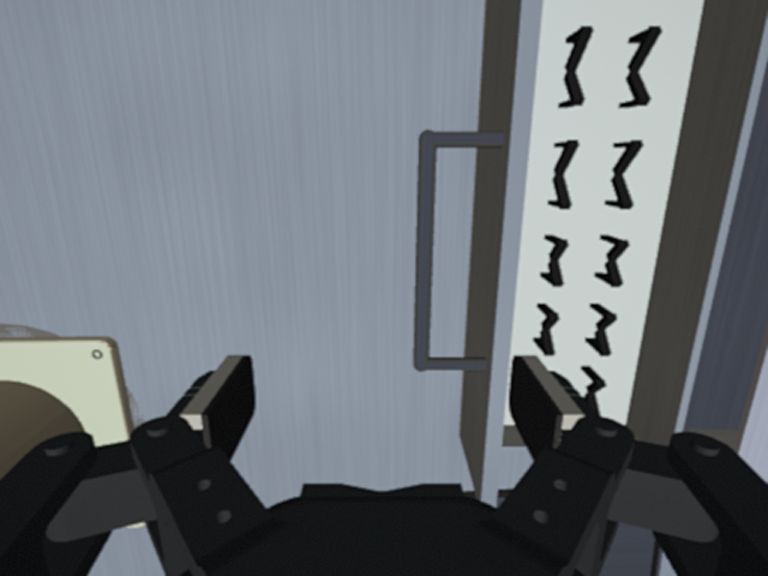

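```bash
python3 - <<'E'
from h import *
robot.move_to([0.48,0.14,0.35],down(-0.0085)); robot.hold(0.3)
im,W=cloud("wrist"); save(im,"d_w",1.5); np.save("d_w.npy",W); np.save("d_im.npy",im)
print(robot.read_t())
g=im.max(2).astype(int)
Z=W[...,2]
m=((g<60)&(Z>0.015)&(Z<0.06)&(W[...,0]>0.4)&(W[...,0]<0.6)&(W[...,1]>0.02)&(W[...,1]<0.38)).astype(np.uint8)
n,l,st,c=cv2.connectedComponentsWithStats(m)
for i in range(1,n):
    if st[i,4]>25:
        P=W[l==i]; print(st[i].tolist(),np.round([P.min(0),P.max(0),P.mean(0)],4).tolist())
E
```

```text
11.2167
[273, 0, 5, 39, 133] [[0.5061, 0.3058, 0.0208], [0.5115, 0.3506, 0.0446], [0.5089, 0.329, 0.0326]]
[304, 0, 9, 40, 161] [[0.5532, 0.3045, 0.0187], [0.5597, 0.3525, 0.0447], [0.5563, 0.3294, 0.0323]]
[272, 56, 4, 37, 114] [[0.5053, 0.2307, 0.0207], [0.5106, 0.2799, 0.044], [0.508, 0.2559, 0.0334]]
[302, 57, 8, 36, 137] [[0.5527, 0.2303, 0.0199], [0.5586, 0.2781, 0.0438], [0.5556, 0.2556, 0.0334]]
[271, 111, 4, 24, 67] [[0.5046, 0.1693, 0.0304], [0.5096, 0.2035, 0.0474], [0.5075, 0.1858, 0.0406]]
[300, 111, 7, 24, 91] [[0.5519, 0.169, 0.0247], [0.5578, 0.2031, 0.0479], [0.5547, 0.1857, 0.0395]]
[270, 150, 4, 24, 69] [[0.5037, 0.1079, 0.0305], [0.509, 0.1431, 0.0474], [0.5068, 0.1253, 0.0397]]
[299, 150, 6, 24, 87] [[0.5513, 0.1076, 0.0236], [0.557, 0.1428, 0.0474], [0.554, 0.1249, 0.0391]]
[270, 186, 3, 24, 67] [[0.504, 0.0473, 0.0234], [0.5083, 0.0814, 0.0465], [0.5061, 0.0639, 0.038]]
[297, 186, 6, 24, 76] [[0.5507, 0.0468, 0.0224], [0.5561, 0.0807, 0.0468], [0.5535, 0.0637, 0.0386]]
```

View pics/d_w.png

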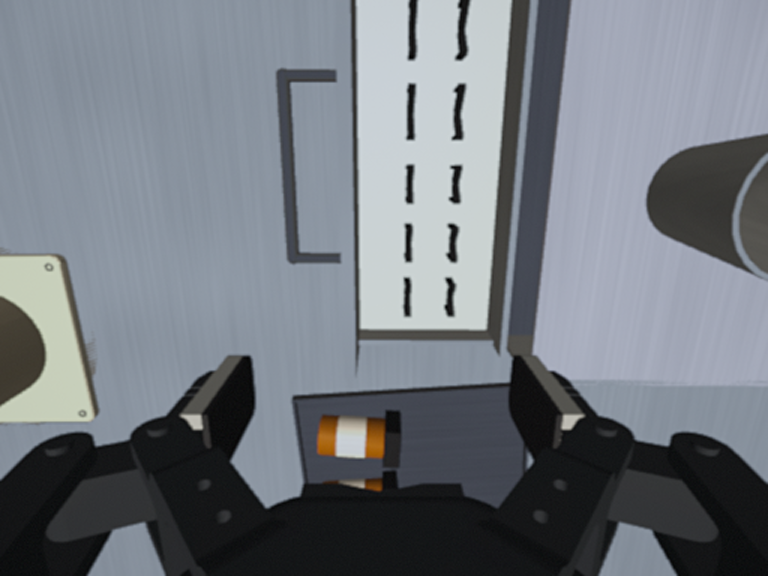

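```bash
python3 - <<'E'
import numpy as np
W=np.load("d_w.npy"); np.set_printoptions(precision=4,suppress=True)
for r in (30,80,123,160,200):
    row=W[r,220:345]; m=abs(row[:,2]-0.107)<0.006; print(r,"panel",row[m][:,0].min(),row[m][:,0].max(),row[m][:,1].mean(), end=' ')
    row=W[r,180:230]; m=abs(row[:,2]-0.087)<0.012; 
    if m.any(): print("bar",row[m][:,0].mean(),m.sum())
    else: print()
for r in range(205,240,2): print(r,W[r,285])
E
```

```text
30 panel 0.4436787857062167 0.4553195726458735 0.29876086951953473 
80 panel 0.44285672633219425 0.4540096224626335 0.24245344911533265 bar 0.3954604493175672 9
123 panel 0.44228565937595365 0.4539691948289667 0.18969361440455165 bar 0.39507419764820806 8
160 panel 0.44192614406281183 0.45266596802815645 0.14069606816903682 bar 0.39396700789825095 7
200 panel 0.44135114012528254 0.45272619661783403 0.08360895180316068 
205 [0.5323 0.0427 0.0132]
207 [0.5322 0.0395 0.0145]
209 [0.5323 0.0355 0.0139]
211 [0.5326 0.0313 0.0126]
213 [0.5327 0.0274 0.0125]
215 [0.5327 0.0237 0.0127]
217 [0.5328 0.02   0.013 ]
219 [0.5328 0.0166 0.014 ]
221 [0.5322 0.0153 0.0203]
223 [0.5312 0.0155 0.0297]
225 [0.5302 0.0161 0.0399]
227 [0.5295 0.0154 0.0466]
229 [0.5297 0.0113 0.0456]
231 [ 0.5349 -0.0133 -0.0004]
233 [ 0.535  -0.0173 -0.0003]
235 [ 0.5351 -0.0213 -0.0001]
237 [ 0.5351 -0.0252  0.0003]
239 [ 0.5352 -0.0292  0.0006]
```

```bash
cat >> h.py <<'E'
def jars(im,W,verbose=True,zmin=0.013,ylim=(-0.40,-0.03),xlim=(0.33,0.75)):
    Z=W[...,2]; 
    m=((Z>zmin)&(Z<0.075)&(W[...,1]>ylim[0])&(W[...,1]<ylim[1])&(W[...,0]>xlim[0])&(W[...,0]<xlim[1])).astype(np.uint8)
    m=cv2.morphologyEx(m,cv2.MORPH_OPEN,np.ones((3,3)))
    n,l,st,c=cv2.connectedComponentsWithStats(m); out=[]
    for i in range(1,n):
        if st[i,4]<150: continue
        s=l==i; P=W[s]; C=im[s].astype(int)
        glass=(C.max(1)>90)
        if glass.sum()<60: continue
        G=P[glass]; K=P[~glass]; zt=np.percentile(G[:,2],97)
        large=zt>0.044
        rad=0.024 if large else 0.017
        # cylinder fit on glass points
        from scipy.optimize import least_squares
        g=G[:,:2].mean(0); ca=K[:,:2].mean(0) if len(K)>5 else g+[0.05,0]
        a0=np.arctan2(*(ca-g)[::-1]); z0=zt-rad
        def f(p):
            y=p[0]+ (G[:,0]-g[0])*0; n=np.array([-np.sin(p[1]),np.cos(p[1])])
            e=(G[:,:2]-g)@n-p[0]
            return np.hypot(e,G[:,2]-p[2])-rad
        r=least_squares(f,[0,a0,z0],loss="soft_l1",f_scale=0.002)
        e,a,zc=r.x; ax=np.array([np.cos(a),np.sin(a)]); n=np.array([-ax[1],ax[0]])
        t=(G[:,:2]-g)@ax; tt=(P[:,:2]-g)@ax
        # extent from all points at top
        lo,hi=np.percentile(tt,[1,99]); glo=np.percentile(t,1); ghi=np.percentile(t,99)
        cen=g+n*e+ax*((glo+ghi)/2)
        o=dict(size="L" if large else "S",c=cen,a=a,z=zc,ztop=zt,glen=ghi-glo,len=hi-lo,rms=np.sqrt(np.mean(r.fun**2)),px=[int(c[i][0]),int(c[i][1])],pts=len(G))
        out.append(o)
        if verbose: print({k:(np.round(v,4).tolist() if not isinstance(v,str) else v) for k,v in o.items()})
    return out
E
python3 - <<'E'
from h import *
robot.move_to([0.50,-0.20,0.30],down(-0.0085)); robot.hold(0.3)
im,W=cloud("wrist"); save(im,"e_w",1.5); np.save("e_w.npy",W); np.save("e_im.npy",im)
print(robot.read_t())
jars(im,W)
for x in (.5318,):
  for y,ph in ((.3318,25),(.2558,25),(.1248,-25),(.0628,-25)):
    for yaw in (90,-90):
        M=R.from_euler('x',ph,degrees=True).as_matrix()@qR(down(np.radians(yaw)))
        q=robot.ik([x,y,.05],Rq(M)); print(y,yaw,None if q is None else np.round(q,2))
E
```

```text
12.8667
{'size': 'L', 'c': [0.4396, -0.1211], 'a': -0.0583, 'z': 0.0271, 'ztop': 0.052, 'glen': 0.0783, 'len': 0.0979, 'rms': 0.0008, 'px': [215, 100], 'pts': 2177}
{'size': 'S', 'c': [0.4381, -0.2141], 'a': 0.0893, 'z': 0.0205, 'ztop': 0.0384, 'glen': 0.0776, 'len': 0.098, 'rms': 0.0008, 'px': [219, 165], 'pts': 1235}
{'size': 'S', 'c': [0.5954, -0.2609], 'a': -0.201, 'z': 0.0204, 'ztop': 0.0384, 'glen': 0.0786, 'len': 0.098, 'rms': 0.0012, 'px': [325, 197], 'pts': 1188}
{'size': 'L', 'c': [0.4492, -0.2922], 'a': 0.0453, 'z': 0.0272, 'ztop': 0.0521, 'glen': 0.0781, 'len': 0.0975, 'rms': 0.0008, 'px': [227, 216], 'pts': 1644}
0.3318 90 [ 0.35  0.66  1.85  0.75  0.62 -1.84]
0.3318 -90 [0.35 0.66 1.85 0.75 0.62 1.3 ]
0.2558 90 [ 0.22  0.64  1.9   0.75  0.65 -1.97]
0.2558 -90 [0.22 0.64 1.9  0.75 0.65 1.17]
0.1248 90 [ 0.42  0.67  1.81 -0.51  0.92 -0.79]
0.1248 -90 [ 0.42  0.67  1.81 -0.51  0.92  2.36]
0.0628 90 [ 0.32  0.65  1.86 -0.56  0.86 -0.83]
0.0628 -90 [ 0.32  0.65  1.86 -0.56  0.86  2.31]
```

View pics/e_w.png

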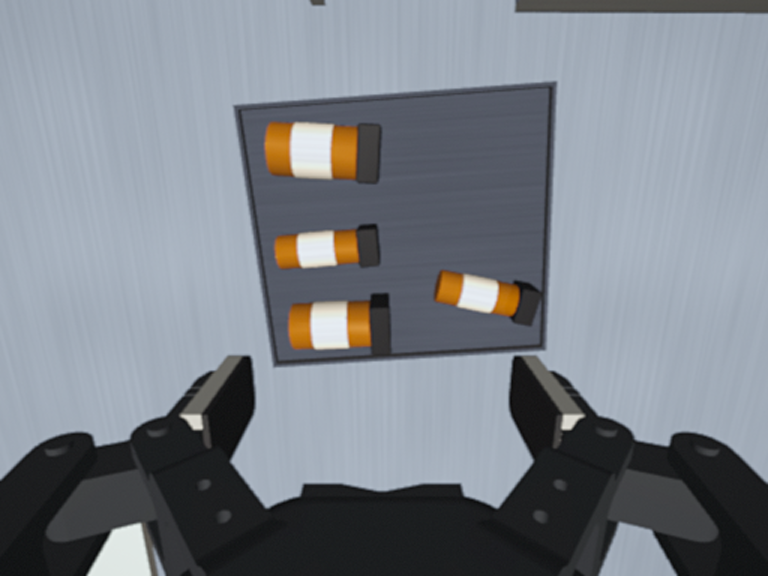

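```bash
cat >> h.py <<'E'
YAW=-0.0088
CY={1:.3318,2:.2558,3:.1868,4:.1248,5:.0628}
def look(near):
    robot.move_to([near[0]-0.01,near[1],0.25],down(np.pi/2+YAW)); robot.hold(0.15)
    im,W=cloud("wrist"); return im,W,jars(im,W)
def pick(near,size,off=0.0):
    im,W,js=look(near)
    js=[j for j in js if j["size"]==size]
    j=min(js,key=lambda j:np.hypot(*(j["c"]-near)))
    a=j["a"]
    while a>np.pi/2: a-=np.pi
    while a<-np.pi/2: a+=np.pi
    yaw=a+np.pi/2; n=np.array([-np.sin(a),np.cos(a)])
    zt=0.012 if size=="L" else 0.008
    c=j["c"]+n*off
    robot.move_to([*c,0.14],down(yaw))
    robot.line_to([*c,zt+0.001],feed=0.15)
    print("ft",np.round(robot.read_ft_force(),1))
    robot.close_gripper()
    print("w",robot.read_gripper_width(),"t",robot.read_t())
    p=np.array(robot.read_tcp_pos()); d=(0.0275 if size=="L" else 0.0205)-p[2]
    robot.line_to([p[0],p[1],0.18],feed=0.25)
    print("w",robot.read_gripper_width(),"d",d,"ft",np.round(robot.read_ft_force(),1))
    return d
def prot(ph):
    return Rq(R.from_euler('z',YAW).as_matrix()@R.from_euler('x',ph,degrees=True).as_matrix()@qR(down(np.pi/2)))
def ppos(k,d,ph,up=0,xo=0):
    c=np.array([.5318+.009*(CY[k]-.187)+xo,CY[k],0.055+up])
    zt=qR(prot(ph))[:,2]
    return c-zt*d      # d negative if tcp below axis
def preplace(k,d,ph,xo=0):
    robot.move_to(ppos(k,d,ph,0.13,xo),prot(ph))
    print("w",robot.read_gripper_width(),"t",robot.read_t())
def place(k,d,ph,xo=0):
    robot.line_to(ppos(k,d,ph,0.012,xo),feed=0.15)
    robot.hold(0.2); f0=np.array(robot.read_ft_force()); w=robot.read_gripper_width()
    up=0.012
    while up>-0.002:
        up-=0.002; robot.line_to(ppos(k,d,ph,up,xo),feed=0.03)
        f=np.array(robot.read_ft_force())-f0
        if f[2]>6: break
    print("placed up",round(up,4),"df",np.round(f,1),"w",w)
    robot.release()
    zt=qR(prot(ph))[:,2]
    p=np.array(robot.read_tcp_pos())
    robot.line_to(p-zt*0.12,feed=0.2)
    print("t",robot.read_t())
E
python3 - <<'E'
from h import *
d=pick(np.array([.4396,-.1211]),"L")
preplace(1,-d*-1 if False else -d,25)
print(robot.read_tcp_pos())
im,W=cloud("wrist"); save(im,"f_w",1.5)
im,W=cloud("scene"); save(im,"f_s",1.5)
open("d.txt","w").write(str(d))
E
```

```text
{'size': 'S', 'c': [0.4367, -0.2137], 'a': 0.0895, 'z': 0.0204, 'ztop': 0.0384, 'glen': 0.0785, 'len': 0.0977, 'rms': 0.0011, 'px': [185, 177], 'pts': 1608}
{'size': 'L', 'c': [0.4386, -0.1206], 'a': -0.0582, 'z': 0.0271, 'ztop': 0.0519, 'glen': 0.0787, 'len': 0.098, 'rms': 0.0008, 'px': [254, 179], 'pts': 2324}
{'size': 'L', 'c': [0.4477, -0.2917], 'a': 0.049, 'z': 0.0271, 'ztop': 0.0518, 'glen': 0.0786, 'len': 0.0981, 'rms': 0.0009, 'px': [125, 187], 'pts': 2411}
{'size': 'S', 'c': [0.6044, -0.2622], 'a': -0.1913, 'z': 0.0206, 'ztop': 0.0379, 'glen': 0.0962, 'len': 0.0973, 'rms': 0.0012, 'px': [166, 289], 'pts': 309}
ft [-1.2  0.1 -1.2]
w 0.04610085885248328 t 16.3417
w 0.04631832505178342 d 0.01360717938429215 ft [ 0.5 -0.4 -3.1]
w 0.04636419190462834 t 18.8417
[0.53338371 0.33660582 0.17259263]
```

View pics/f_w.png

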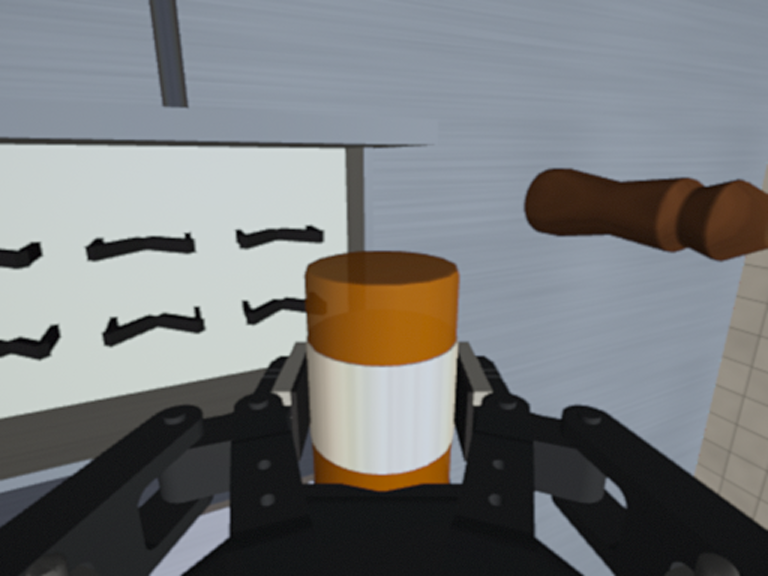

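View pics/f_s.png

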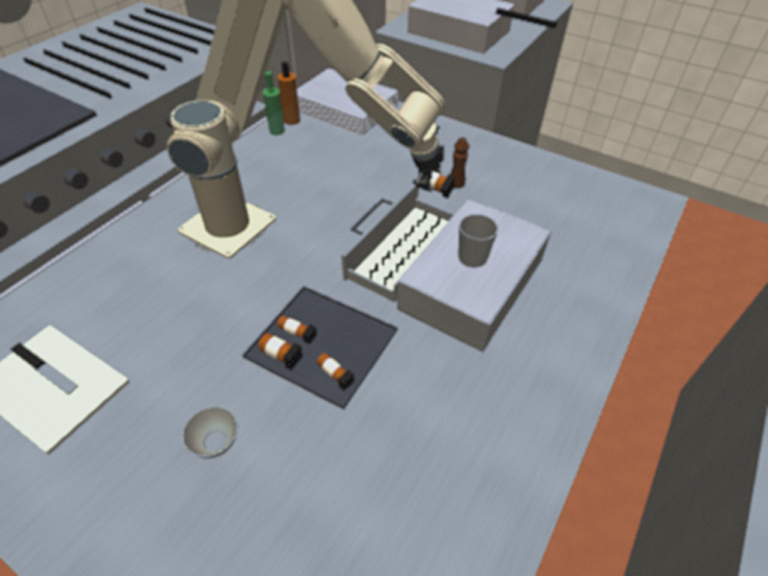

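```bash
python3 - <<'E'
from h import *
d=float(open("d.txt").read())
place(1,-d,25)
im,W=cloud("wrist"); save(im,"g_w",1.5)
js=jars(im,W,zmin=0.05,ylim=(0.02,0.38))
E
```

```text
placed up -0.002 df [-1.6 -6.9 16. ] w 0.04622480548696405
t 23.05
{'size': 'L', 'c': [0.5345, 0.3313], 'a': -0.0116, 'z': 0.0542, 'ztop': 0.0745, 'glen': 0.0787, 'len': 0.1125, 'rms': 0.0009, 'px': [233, 233], 'pts': 1918}
```

View pics/g_w.png

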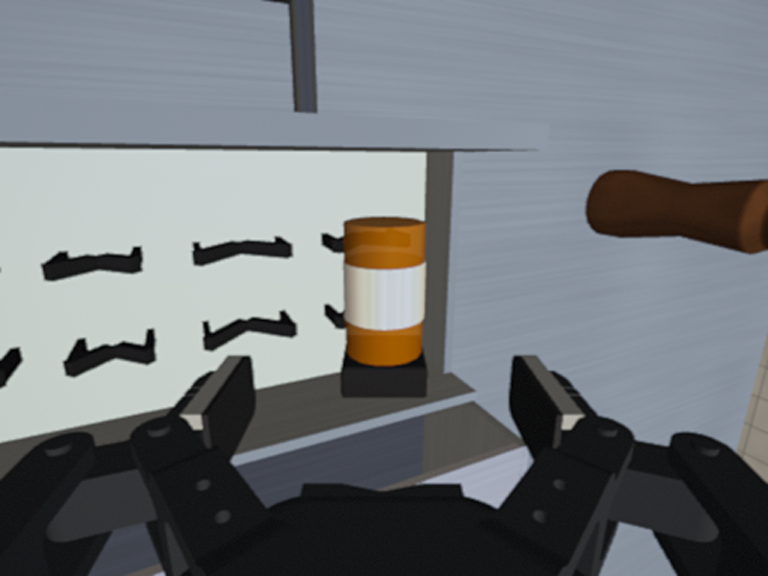

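The jar is seated in cradle 1: fit y 0.331, z 0.054, axis in line. Next is the second large jar.

```bash
python3 - <<'E'
from h import *
d=pick(np.array([.4477,-.2917]),"L",off=-0.002)
preplace(2,-d,25)
im,W=cloud("wrist"); save(im,"h_w",1)
place(2,-d,25)
im,W=cloud("wrist"); save(im,"h_w2",1.5)
js=jars(im,W,zmin=0.05,ylim=(0.02,0.38))
E
```

```text
{'size': 'S', 'c': [0.4369, -0.2137], 'a': 0.0792, 'z': 0.0203, 'ztop': 0.0382, 'glen': 0.0791, 'len': 0.0978, 'rms': 0.0012, 'px': [314, 170], 'pts': 1674}
{'size': 'L', 'c': [0.4478, -0.2917], 'a': 0.0402, 'z': 0.0271, 'ztop': 0.0519, 'glen': 0.079, 'len': 0.0982, 'rms': 0.0011, 'px': [254, 180], 'pts': 2351}
{'size': 'S', 'c': [0.6038, -0.2622], 'a': -0.2082, 'z': 0.0203, 'ztop': 0.0386, 'glen': 0.0972, 'len': 0.098, 'rms': 0.002, 'px': [274, 276], 'pts': 1284}
ft [-0.1 -0.5  1.2]
w 0.046597594884853655 t 27.3667
w 0.04649742026914497 d 0.013455732299859115 ft [-0.3  1.  -3.1]
w 0.046186219889837635 t 30.1833
placed up -0.002 df [-1.8 -2.6 18.9] w 0.0464970973028519
t 34.3417
{'size': 'L', 'c': [0.5343, 0.2742], 'a': -0.5032, 'z': 0.0651, 'ztop': 0.0745, 'glen': 0.1035, 'len': 0.1725, 'rms': 0.0147, 'px': [265, 221], 'pts': 3795}
```

View pics/h_w2.png

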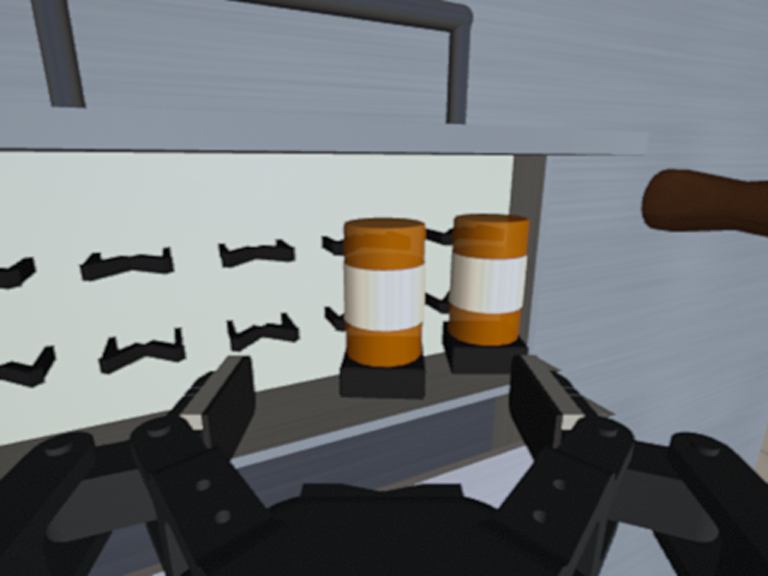

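View pics/h_w.png

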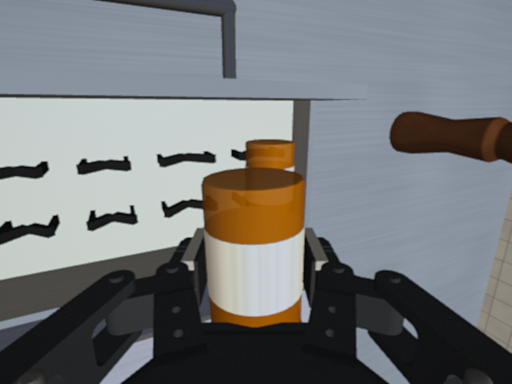

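Both large jars sit in cradles 1 and 2. Slim jars next.

```bash
sed -i 's|^    a=j\["a"\]$|    assert 0.07<j["glen"]<0.086,j["glen"]\n    a=j["a"]|' h.py; python3 - <<'E'
from h import *
d=pick(np.array([.4369,-.2137]),"S")
preplace(5,-d,-25)
im,W=cloud("wrist"); save(im,"i_w",1)
place(5,-d,-25)
im,W=cloud("wrist"); save(im,"i_w2",1.5)
js=jars(im,W,zmin=0.05,ylim=(0.02,0.38))
E
```

```text
{'size': 'S', 'c': [0.4366, -0.2137], 'a': 0.0837, 'z': 0.0204, 'ztop': 0.0383, 'glen': 0.0786, 'len': 0.0978, 'rms': 0.0013, 'px': [254, 178], 'pts': 1592}
{'size': 'S', 'c': [0.6039, -0.2623], 'a': -0.208, 'z': 0.0203, 'ztop': 0.0385, 'glen': 0.0978, 'len': 0.0976, 'rms': 0.0028, 'px': [221, 283], 'pts': 1288}
ft [-0.6 -0.6  0.4]
w 0.03217700627778973 t 38.2917
w 0.03211771188401177 d 0.0108695709044715 ft [-1.3  0.1 -1.3]
w 0.03206317871248757 t 40.2583
placed up -0.002 df [-0.7  0.  15.1] w 0.03203258492606037
t 44.5083
{'size': 'L', 'c': [0.5322, 0.0597], 'a': 0.0003, 'z': 0.0473, 'ztop': 0.0723, 'glen': 0.0796, 'len': 0.1153, 'rms': 0.002, 'px': [264, 226], 'pts': 3318}
{'size': 'L', 'c': [0.5358, 0.2554], 'a': -0.008, 'z': 0.0545, 'ztop': 0.0741, 'glen': 0.0771, 'len': 0.0822, 'rms': 0.0008, 'px': [492, 238], 'pts': 2942}
```

View pics/i_w2.png

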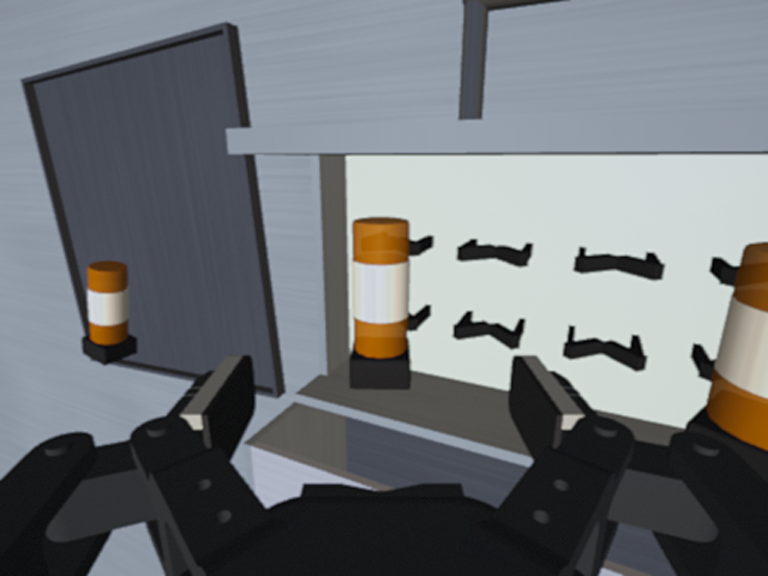

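View pics/i_w.png

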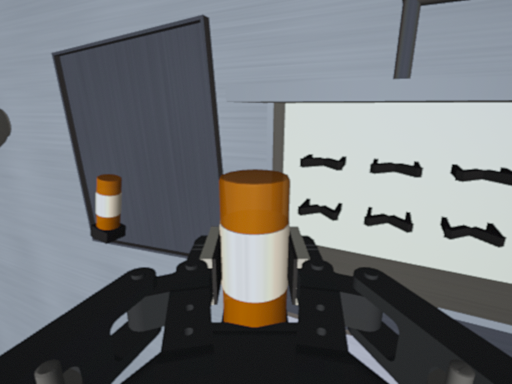

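```bash
python3 - <<'E'
from h import *
d=pick(np.array([.5954,-.2615]),"S")
preplace(4,-d,-25)
im,W=cloud("wrist"); save(im,"j_w",1)
place(4,-d,-25)
im,W=cloud("wrist"); save(im,"j_w2",1.5)
E
```

```text
{'size': 'S', 'c': [0.5953, -0.2605], 'a': -0.2096, 'z': 0.0204, 'ztop': 0.0384, 'glen': 0.0789, 'len': 0.0978, 'rms': 0.0011, 'px': [252, 178], 'pts': 1595}
ft [-0.5  0.4  0.7]
w 0.03191139184956139 t 48.3
w 0.03199022884759466 d 0.010737433000736936 ft [-0.   0.1 -1.7]
w 0.03211905332525673 t 50.6
placed up -0.002 df [-0.3 -0.4 13. ] w 0.03168473104444836
t 54.85
```

View pics/j_w2.png

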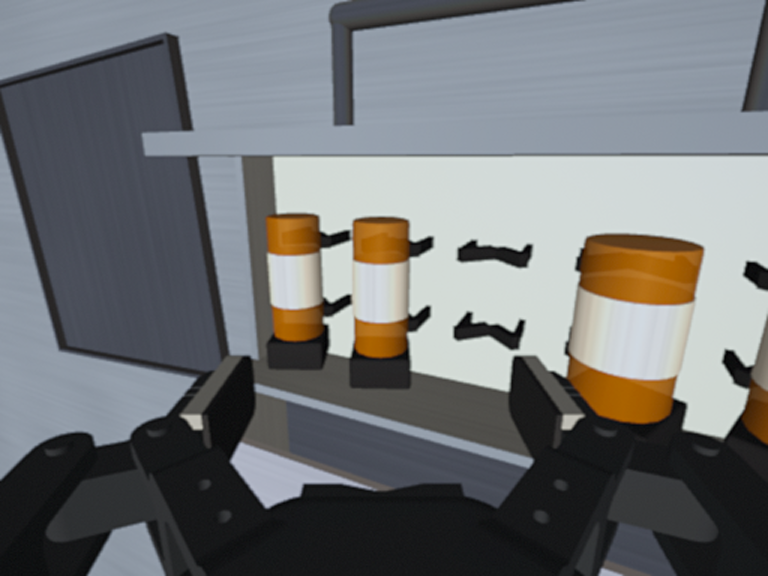

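View pics/j_w.png

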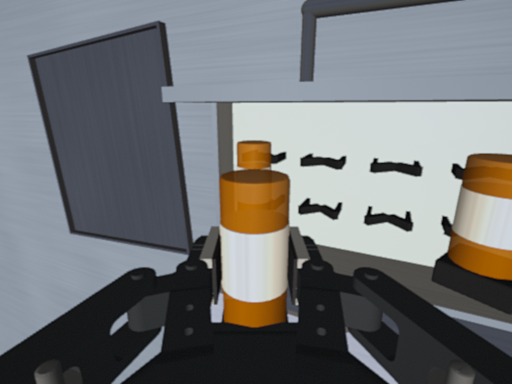

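All four jars are in and the pan is empty. I'll measure every jar from above before shutting the drawer.

```bash
cat > chk.py <<'E'
from h import *
from scipy.optimize import least_squares
def chk(name,off=0.0):
    robot.move_to([0.48,0.12,0.38],down(YAW)); robot.hold(0.3)
    im,W=cloud("wrist"); save(im,name,1.5)
    print("t",robot.read_t())
    row=W[:,:,:].reshape(-1,3)
    s=(abs(row[:,2]-0.107)<0.004)&(row[:,1]>.05)&(row[:,1]<.3)&(row[:,0]>.38)&(row[:,0]<.47)
    fx=row[s]; face=np.percentile(fx[:,0]-.009*(fx[:,1]-.187),2); print("face x at y=.187:",round(face,4))
    for k,rad in ((1,.024),(2,.024),(4,.017),(5,.017)):
        cx=face+.09
        g=(abs(W[...,1]-CY[k])<rad+.003)&(W[...,2]>0.055)&(abs(W[...,0]-cx)<.075)
        C=im[g].astype(int); P=W[g]
        gl=(C.max(1)>90)&(abs(P[:,0]-cx)<.056); G=P[gl]
        f=lambda p: np.hypot((G[:,1]-CY[k])-p[0]-p[1]*(G[:,0]-cx), G[:,2]-p[2]-p[3]*(G[:,0]-cx))-rad
        r=least_squares(f,[0,0,.055,0],loss="soft_l1",f_scale=.001)
        lo,hi=np.percentile(G[:,0],[1,99])
        print(k,"dx %.4f len %.3f dy %.4f dz %.4f yaw %.3f pitch %.3f"%((lo+hi)/2-cx-.009*(CY[k]-.187),hi-lo,r.x[0],r.x[2]-.055,r.x[1],r.x[3]))
E
python3 -c "
from chk import *
chk('k_w')"
```

```text
t 56.25
face x at y=.187: 0.4467
1 dx -0.0004 len 0.078 dy -0.0007 dz -0.0005 yaw -0.010 pitch 0.001
2 dx -0.0013 len 0.078 dy -0.0007 dz -0.0004 yaw -0.012 pitch 0.002
4 dx 0.0059 len 0.097 dy -0.0008 dz 0.0006 yaw -0.009 pitch 0.004
5 dx -0.0030 len 0.078 dy -0.0008 dz -0.0003 yaw -0.011 pitch 0.002
```

View pics/k_w.png

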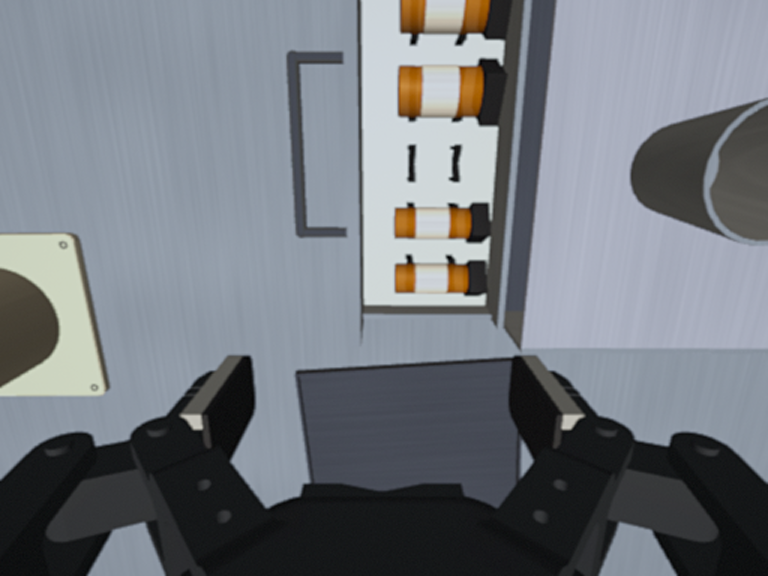

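```bash
python3 - <<'E'
from h import *
robot.move_to([0.352,0.197,0.25],down(YAW))
robot.close_gripper()
robot.line_to([0.352,0.197,0.070],feed=0.15)
robot.hold(0.2); f0=np.array(robot.read_ft_force())
robot.line_to([0.380,0.197,0.070],feed=0.04)
print("contact?",np.round(np.array(robot.read_ft_force())-f0,1))
robot.line_to([0.535,0.1955,0.070],feed=0.06)
print(robot.read_t(),np.round(np.array(robot.read_ft_force())-f0,1))
x=.535
while x<.556:
    x+=.0015; robot.line_to([x,0.1955,0.070],feed=0.02)
    f=np.array(robot.read_ft_force())-f0; print(round(x,4),np.round(f,1))
    if f[0]<-15: break
robot.line_to([x-.03,0.1955,0.070],feed=0.08)
robot.line_to([x-.03,0.1955,0.25],feed=0.2)
robot.move_to([0.47,0.195,0.30],down(YAW)); robot.hold(.3)
im,W=cloud("wrist"); save(im,"l_w",1.5)
e=[]
for r in range(60,230,10):
    row=W[r,300:430]; m=(abs(row[:,2]-0.107)<0.006)&(row[:,0]<.616); m2=(abs(row[:,2]-0.115)<0.004)&(row[:,0]>.617)
    if m.any() and m2.any(): e.append([row[m][:,1].mean(),row[m][:,0].min(),row[m2][:,0].min()])
print(np.round(e,4)); print(robot.read_t())
im,W=cloud("top"); save(im,"l_t",1.5)
E
```

```text
contact? [ 0.1 -0.7  0.1]
62.9583 [ 0.2 -1.4 -0.6]
0.5365 [-0.8 -1.   1. ]
0.538 [-1.1 -0.1  0.6]
0.5395 [-0.2 -0.   1.2]
0.541 [-0.7 -0.9  1.5]
0.5425 [-0.9 -1.4  0.8]
0.544 [-1.1 -0.2  0.1]
0.5455 [-5.8  0.3  4.1]
0.547 [-9.4  0.8  7.7]
0.5485 [-15.2   2.5  12.5]
[[0.3114 0.6135 0.625 ]
 [0.3014 0.6125 0.6248]
 [0.2912 0.6129 0.6253]
 [0.2808 0.6122 0.6246]
 [0.2703 0.6128 0.6244]
 [0.2595 0.6122 0.6246]
 [0.2486 0.6122 0.6242]
 [0.2374 0.6123 0.6243]
 [0.2261 0.6126 0.6247]
 [0.2144 0.6127 0.6239]
 [0.2027 0.6118 0.6246]
 [0.1904 0.6122 0.6236]
 [0.1783 0.6118 0.6238]
 [0.1657 0.6114 0.6239]
 [0.1531 0.6117 0.6237]
 [0.1401 0.6114 0.6232]
 [0.1262 0.6112 0.6234]]
67.5167
```

View pics/l_w.png

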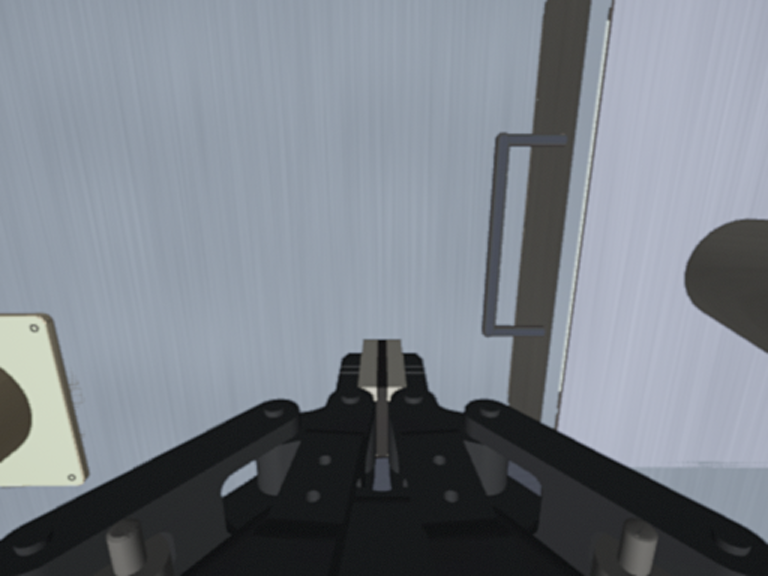

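View pics/l_t.png

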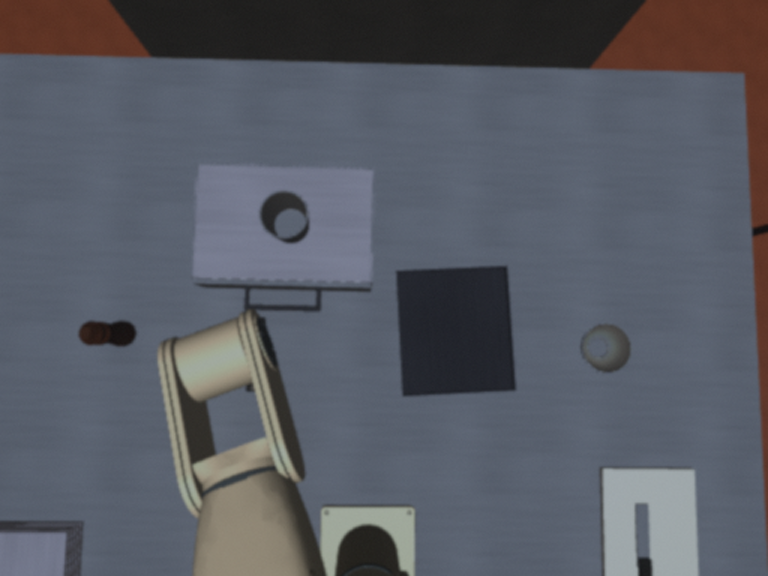

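```bash
python3 -c "
from h import *
robot.hold(0.3); robot.close_job(); print(robot.read_t())"
```

```text
the job is handed in; nothing more can be done
the job is handed in; nothing more can be done
```

I pulled the drawer open to about 170 mm and laid the four jars that were on the pan in it: two large in cradles 1 and 2, two slim in cradles 4 and 5. I then pushed the drawer shut and handed the job in at about 68 s; no verdict is reported.

**Jars before closing:** the camera fit from above put every jar within 1 mm of its cradle across and in height, about 3 mm along it, and 0.012 rad in angle. The fit for the slim jar in cradle 4 first read +5.9 mm along the cradle because it counted the cap as glass. In the picture it lines up with the slim jar in cradle 5, so I take it as about −3 mm.

**Drawer after closing:** its face stood 11.8 mm in front of the unit's edge, so the 12 mm panel is against the edge, and I felt the end stop at about 15 N. The gripper was clear of everything at the end, and the mill, bowl and container looked unmoved in the top view. I could not see the jars once the drawer was shut.

**Disagreement:** the drawer's face read about 4 mm further in during the last check than right after opening. Either the drawer shifted slightly while I placed the jars or it is measurement bias; it was still well past 150 mm open.

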